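# Seat the iron-filings tray on its locating pins

## Task

Nudge the white filings tray sideways on its wooden base until its two holes drop over the two brass pins and it lies flat on the base; the dark strip along the far side of the base is there to slide it along. Only push the tray, never pick it up or lift it, leave the other things on the tables where they are, and move clear at the end.

Things in the scene. Friction and masses are not known exactly. Their poses are not given: they have to be found in the camera images.
- locating_base: fixed light-wood base, 112 mm in its x, 180 mm in its y, deck 20 mm high. Origin: centre of its underside; x away from the robot, y to its left along the base; it is turned clockwise from above by 0.25 to 0.65 rad. A dark guide strip, 8 mm wide, 7 mm above the deck, runs along the far side, inner face at x = +45.8 mm. The bar magnet in its middle is sunk below the deck
- pin_left (a point): top of the left brass pin of the base, at x = -31, y = +42 mm of the base; 9 mm thick, 7 mm above the deck, domed at the top. The tray pushed back against the strip is in line with the pins; pushed right along it, it drops 7 mm when both holes come over the pins, and then goes no further
- pin_right (a point): top of the right brass pin, at x = -31, y = -42 mm of the base; otherwise like the left one. Tall equipment stands round the base: a power supply (0.20 m) behind its right end, a wire-swing rig (0.25 m) at the right side of the bench
- filings_tray: loose white tray, 90 mm (x) by 190 mm (y), 0.35 kg; origin: centre of its underside, axes like the base's. Floor 7 mm thick; a blue rim makes it 16 mm tall from x = -18 to +45 mm; the rest is a plain lip with two holes. It starts 20-38 mm left of its seat, 9-14 mm short of it, turned up to 0.06 rad, tilted 0.1 rad: near side up on the pins, far edge on the deck
- hole_left (a point): centre of the left hole (13 mm wide, through the lip) at the tray's underside, at x = -31, y = +42 mm of the tray; it belongs over pin_left. Seated, the tray's origin lies 20 mm above the base's origin and within 2 mm of it sideways, with 0.8 mm left to the strip
- hole_right (a point): centre of the right hole, at x = -31, y = -42 mm of the tray; it belongs over pin_right
- tray_far_edge (a point): middle of the far lower edge of the tray, at x = +45, y = 0, z = 0 of the tray; it stays on the deck while the tray is only pushed. A push of about 2 to 10 N slides the tray; held by the strip or the pins it takes 15 N and more without harm
- jar: bystander: jar of iron filings with a dark lid, 54 mm wide, 63 mm tall, at the back of the bench; origin at the centre of its underside
- brass_weight: bystander: brass weight with a knob, 29 mm wide, 43 mm tall, at the back of the bench; origin at the centre of its underside
- pocket_compass: bystander: round compass with a light metal ring, 82 mm wide, 16 mm tall, on the pale side table; origin at the centre of its underside
- loose_magnet: bystander: red and blue bar magnet, 15 x 100 x 10 mm, lying behind the base; origin at the centre of its underside
- round_cell: bystander: upright blue and white battery cell, 33 mm wide, 60 mm tall, on the pale side table; origin at the centre of its underside
- timer: bystander: black stopwatch, 68 x 56 x 17 mm, on the pale side table; origin at the centre of its underside

How it is judged:
At the end, for the whole second after the job is handed in: Each hole of the tray is over its pin (centres within 3.5 mm seen from above), the tray lies flat on the deck (underside at most 1.5 mm above it, tilt under 0.025 rad) and is at rest (horizontal distance between hole_left and pin_left below 0.0035 m and horizontal distance between hole_right and pin_right below 0.0035 m and z of filings_tray in the frame of locating_base below 0.0215 m and angle between filings_tray's own z axis and vertical below 0.025 rad and linear speed of filings_tray below 0.01 m/s); the robot touches nothing.
It fails at once if the tray is lifted: its far lower edge more than 8 mm above the deck, or its middle more than 14 mm above it (z of tray_far_edge in the frame of locating_base above 0.028 m or z of filings_tray in the frame of locating_base above 0.034 m).
It fails at once if the tray is tipped up by more than 0.25 rad (angle between filings_tray's own z axis and vertical above 0.25 rad).
It fails at once if one of the other things is shifted by more than 15 mm (distance of any of jar, brass_weight, pocket_compass, loose_magnet, round_cell, timer from where it was at the start of the episode above 0.015 m).
It also fails if it takes over 45 s, if anything falls off the work surface, if the arm or the gripper's body presses on something with over 40 N, if the wrist force passes 120 N, or if a joint passes its speed limit or range.

## Robot

A 6-joint arm with a two-finger parallel gripper is mounted at the origin on the work surface; the furniture and walls round the work are solid. World frame = base frame: x ahead of the robot, y to its left, z up, the work surface at z = 0. Lengths are in m, angles in rad, forces in N, time in s.
With the tool pointing down it reaches from about 0.325 to 0.875 m from the base axis. Payload 4.4 kg.
Tool frame: the origin (TCP) lies at the very end of the fingers, on their centre line; the grasp point (between the pads) lies 19 mm behind it (arm.hold_point_z is the distance from the TCP to the grasp point, in m); z points along the fingers, y is the line along which they close (so a half turn about z gives the same grasp; the last joint's range is limited). The gripper opens to 85 mm and grips with 20 to 120 N. Pads are 22 mm wide; open, the fingers measure 114 mm over their backs; the gripper's body (76 mm by 85 mm) begins 54 mm behind the grasp point. The pads swing forward as they close: fully open they stand 13 mm farther back than shut.
Start: joints at [-1.415, 0.207, 1.542, -0, 1.393, -0.15], TCP at [0.174, -0.548, 0.205] pointing down, gripper open.
Joint ranges: [-2.73, 2.73], [-0.86, 2.22], [0.23, 2.46], [-1.11, 4.25], [0.08, 2.63], [-2.82, 2.82]. Speed limits (rad/s): [2.79, 2.79, 3.14, 3.14, 3.14, 3.14].

## Interface

Orientations are given as a unit quaternion [w, x, y, z].
In Python, from plant import observe, camera, arm, finder gives the robot as it stands.
- The arm moves only by the tool send_rows, never from a script. Its argument "deltas" is a list of rows, each a list of 7 numbers: the turn, a rotation vector about the tool's x, y, z in units of 6 degrees (1.0 is 6 degrees), then the shift along the tool's x, y, z in units of 30 mm (1.0 is 30 mm), then the closure, from -1 (fully open) to 1 (shut), so that 0 is half open. In form: [[wx, wy, wz, tx, ty, tz, fingers], ...]. A call has 1 to 8 rows; each row is the pose to reach, as a shift and turn from the pose commanded when the call began, along the tool's axes at that moment; what a row does not reach only later rows make up. A row lasts 1/12 s, in which the tool goes at most 41.7 mm and 7.16 degrees, less where a joint would pass 70% of its speed; a pose out of reach is approached as far as the arm can. A call with a gripper value outside its range is refused whole. The fingers move at their own pace and stop on an object; "newtons" is the grip in N (left out, the last holds). Time passes only in rows, so rows that repeat a pose let the fingers close. It gives the time, the measured TCP pose, the force, the opening and the grip force at its end, in the units of the state.
- observe(): the state, without advancing time (a new reading comes with each control period).
- camera(name): name is "scene" or "top" or "wrist"; returns a dict with "frame" (400x640x3 uint8, red, green, blue), "mtx" (3x3 intrinsics, pixels), "xyz" and "rotation" of the camera in the world. Camera axes: x right, y down, z forward; pixel columns grow to the right and rows downward; lengths in m; the calibration is good to about 2 mm. The wrist camera is an equidistant fisheye: a pixel r from the principal point sees the ray r / f radians off the axis. A picture is of the moment at which its call begins. There is no depth.
- arm.hand_in(): hands the job in; it is judged then, once.
Trained networks look in the newest picture that a camera, given by its name, has taken for a name from the list of things; names that differ only in an ending like _2 or _b are one class to them, and where a whole thing is asked for, a point or a joint stands for the part that bears it (a point fixed in the world has none). Each returns a list of dicts, best first, with "confidence" (0 to 1); they miss things now and then, are a little off and sometimes report something else, mostly with a low value. They report only what shows in the picture. A call takes as long as a camera call.
- finder.boxes_of(camera, label): "centre" ([x, y, z] in m, in the coordinates of the camera as it stood for that picture, good to about 4 mm: the middle of the surface that is visible of it).
- finder.silhouettes(camera, label): "pixels" (400x640 bool, what is visible of it).
- finder.mark_of(camera, label): "centre" ([x, y, z] in m, in the coordinates of the camera as it stood for that picture, good to about 4 mm: a listed point, or the origin of a listed thing).
The state is a dict: "t": time; "joint_positions": joint angles; "qvel": joint speeds; "joint_efforts": joint torques, N m; "ee_pos": TCP position; "eef_rot": TCP orientation; "wrist_force": force on the tool from outside, world axes, zero at the start; "ft_torque": the same for the moment, N m; "width": opening from 0.0 (shut) to 1.0 (fully open); "grip_force": force on a finger pad.
Only numpy, scipy, OpenCV 4.12 (cv2) and the standard library are available. Lean on these libraries where they do the work, as an engineer would, in place of code of your own. Each camera call takes 0.05 s, during which the arm holds its last target. There are 200 camera calls.

## Working session

There is one attempt and no reset: what is moved stays moved. The work goes in short steps, Python scripts to look and compute and a tool call to move; the robot and the scene stay as the last step left them, time stands still between calls to the robot, and variables do not carry over. Pictures are saved under pics/ and viewed, at most 11 in all, crops included, and the job is handed in when it is done.

Besides the shell and the picture viewer there is one more tool, called after "Call:" as name([rows], argument=value, ...), one row to a line, values as JSON. send_rows: Moves the arm, as the interface text tells. Its arguments: {"type":"object","properties":{"deltas":{"type":"array"},"newtons":{"type":"number"}},"required":["deltas"]}

```bash
mkdir -p pics
cat > h.py <<'E'
import numpy as np, cv2
from plant import observe, camera, arm, finder
def look(n,save=None):
    c=camera(n)
    if save: cv2.imwrite('pics/'+save,c['frame'][:,:,::-1])
    return c
def w(c,p): return np.array(c['rotation'])@np.array(p)+np.array(c['xyz'])
def marks(n,c,labels):
    for l in labels:
        r=finder.mark_of(n,l)[:1]
        for d in r: print(n,l,round(d['confidence'],2),w(c,d['centre']).round(4))
E
python3 - <<'E'
from h import *
s=observe(); print(s)
L=['locating_base','pin_left','pin_right','filings_tray','hole_left','hole_right','tray_far_edge']
for n in ['top','scene']:
    c=look(n,n+'0.png'); print(n,c['xyz'],c['mtx'][0]); print(c['rotation'])
    marks(n,c,L+(['jar','brass_weight','loose_magnet'] if n=='top' else []))
print(observe()['t'])
E
```

```text
{'t': 0.0, 'joint_positions': array([-1.41454256e+00,  2.07473657e-01,  1.54298726e+00, -9.88433363e-06,
        1.39352637e+00, -1.50480130e-01]), 'qvel': array([-0.00148566,  0.00073499,  0.00124093,  0.00082107, -0.0013415 ,
        0.00039402]), 'joint_efforts': array([ 5.49733832e-04, -3.83034146e+01, -2.91598320e+01, -1.51494332e-04,
        1.04301068e-02, -1.36501259e-05]), 'ee_pos': array([ 0.17348312, -0.5473181 ,  0.20367961]), 'eef_rot': array([-1.19729240e-03,  9.88261482e-01,  1.52767176e-01, -8.32006301e-06]), 'wrist_force': array([-0.11332324, -0.00432239, -0.08477236]), 'ft_torque': array([ 0.03652694,  0.00254963, -0.01586758]), 'grip_force': 0.0, 'width': 0.9989858992401245}
top [0.37374849 0.30789286 0.88146483] [458.38980637   0.         318.20674533]
[-0.08445032  0.75861245 -0.64228529  0.0696054 ]Traceback (most recent call last):
  File "<stdin>", line 6, in <module>
  File "h.py", line 11, in marks
    for d in r: print(n,l,round(d['confidence'],2),w(c,d['centre']).round(4))
                                                   ~^^^^^^^^^^^^^^^
  File "h.py", line 7, in w
    def w(c,p): return np.array(c['rotation'])@np.array(p)+np.array(c['xyz'])
                       ~~~~~~~~~~~~~~~~~~~~~~~^~~~~~~~~~~~
ValueError: matmul: Input operand 1 has a mismatch in its core dimension 0, with gufunc signature (n?,k),(k,m?)->(n?,m?) (size 3 is different from 4)
```

```bash
python3 -c "
import cv2,numpy as np
a=cv2.imread('pics/top0.png');b=cv2.imread('pics/scene0.png')
cv2.imwrite('pics/both0.png',cv2.resize(np.vstack([a,b]),(480,600)))"
```

```text
[ WARN:0@0.010] global loadsave.cpp:275 findDecoder imread_('pics/scene0.png'): can't open/read file: check file path/integrity
Traceback (most recent call last):
ValueError: all the input arrays must have same number of dimensions, but the array at index 0 has 3 dimension(s) and the array at index 1 has 2 dimension(s)
```

View pics/top0.png

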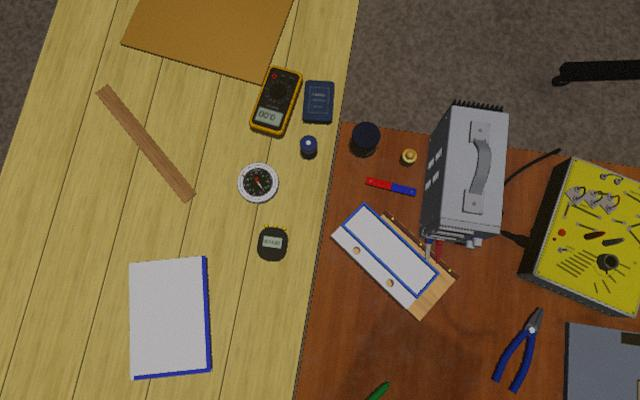

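The top view shows the tray around (388,250), with holes at (357,250) and (390,283). The base sticks out at the lower right (440,290), and the power supply stands behind it at (470,170). Camera rotations come as quaternions, so the helper needs a fix.

```bash
python3 - <<'E'
s=open('h.py').read()
s=s.replace("def w(c,p): return np.array(c['rotation'])@","from scipy.spatial.transform import Rotation as R\ndef rot(q): return R.from_quat(np.array(q)[[1,2,3,0]]).as_matrix()\ndef w(c,p): return rot(c['rotation'])@")
open('h.py','w').write(s)
E
python3 - <<'E'
from h import *
L=['locating_base','pin_left','pin_right','filings_tray','hole_left','hole_right','tray_far_edge']
for n in ['top','scene']:
    c=look(n,n+'0.png'); print(n,c['xyz'],c['mtx'][0]); print(c['rotation'])
    marks(n,c,L+(['jar','brass_weight','loose_magnet'] if n=='top' else []))
print(observe()['t'])
E
```

```text
top [0.37374849 0.30789286 0.88146483] [458.38980637   0.         318.20674533]
[-0.08445032  0.75861245 -0.64228529  0.0696054 ]
top pin_left 0.19 [0.6828 0.2734 0.0012]
top pin_right 0.78 [0.4102 0.1457 0.0281]
top filings_tray 0.64 [0.4701 0.2015 0.023 ]
top hole_left 0.81 [0.464  0.2564 0.0283]
top hole_right 0.64 [0.42   0.1892 0.0281]
top tray_far_edge 0.78 [0.5028 0.1788 0.0191]
top jar 0.8 [0.6832 0.2735 0.001 ]
top brass_weight 0.78 [0.6684 0.1776 0.0028]
top loose_magnet 0.81 [6.070e-01 2.059e-01 5.000e-04]
scene [-0.10427696  0.71047156  0.42045938] [400.81769788   0.         316.96949408]
[ 0.25381552 -0.41882039  0.7426657  -0.45674371]
scene locating_base 0.86 [0.4623 0.1693 0.0054]
scene pin_left 0.86 [0.4535 0.2175 0.0263]
scene pin_right 0.71 [0.4086 0.1441 0.0285]
scene filings_tray 0.57 [0.4702 0.1987 0.0232]
scene hole_left 0.96 [0.4648 0.2534 0.029 ]
scene hole_right 0.62 [0.4204 0.1909 0.0319]
1.1
```

View pics/scene0.png

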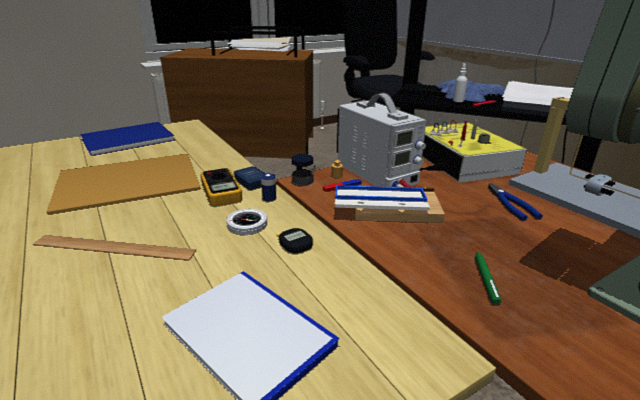

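```bash
cat >> h.py <<'E'
def plan(p,yaw,s=None):
    """row (6deg / 30mm units) from the present pose to tool-down pose p, yaw; returns row"""
    s=s or observe(); A=rot(s['eef_rot'])
    B=R.from_euler('z',yaw).as_matrix()@np.diag([1,-1,-1.])
    rv=R.from_matrix(A.T@B).as_rotvec(); d=A.T@(np.array(p)-s['ee_pos'])
    n=max(np.linalg.norm(d)/.0417,np.degrees(np.linalg.norm(rv))/7.16)
    print('row',(np.degrees(rv)/6).round(2),(d/.03).round(2),'rows',round(n,1))
def sim(s,p,yaw):
    q=R.from_matrix(R.from_euler('z',yaw).as_matrix()@np.diag([1,-1,-1.])).as_quat()
    return dict(ee_pos=np.array(p),eef_rot=q[[3,0,1,2]])
E
python3 - <<'E'
from h import *
s=observe(); a=[.174,-.548,.34]; b=[.50,-.25,.34]; c=[.50,.05,.34]; d=[.395,.251,.20]
plan(a,.307); s=sim(s,a,.307); plan(b,1.1,s); s=sim(s,b,1.1); plan(c,1.9,s); s=sim(s,c,1.9); plan(d,2.59,s)
E
```

```text
row [ 0. -0. -0.] [ 0.01 -0.   -4.5 ] rows 3.2
row [ 0.    0.   -7.57] [13.36 -6.18  0.  ] rows 10.6
row [ 0.    0.   -7.64] [ 8.91 -4.54  0.  ] rows 7.2
row [ 0.    0.   -6.59] [ 7.47 -1.15  4.67] rows 6.4
```

Call:
send_rows([
  [0,0,0,0,0,-4.6,-1],
  [0,0,0,0,0,-4.6,-1],
  [0,0,0,0,0,-4.6,-1],
  [0,0,0,0,0,-4.6,-1],
  [0,0,0,0,0,-4.6,-1],
])

```text
t: 1.52
ee_pos: [0.1741, -0.5509, 0.3497]
eef_rot: [0.006, 0.988, 0.153, 0.0]
wrist_force: [0.1, -0.5, 0.4]
width: 1.001
grip_force: 0.0
```

Call:
send_rows([
  [0,0,-7.6,13.4,-6.2,0,-1],
  [0,0,-7.6,13.4,-6.2,0,-1],
  [0,0,-7.6,13.4,-6.2,0,-1],
  [0,0,-7.6,13.4,-6.2,0,-1],
  [0,0,-7.6,13.4,-6.2,0,-1],
  [0,0,-7.6,13.4,-6.2,0,-1],
  [0,0,-7.6,13.4,-6.2,0,-1],
  [0,0,-7.6,13.4,-6.2,0,-1],
])

```text
t: 2.18
ee_pos: [0.4204, -0.3212, 0.3412]
eef_rot: [-0.001, 0.851, 0.524, -0.0]
wrist_force: [0.4, -0.7, 0.2]
width: 0.999
grip_force: 0.0
```

```bash
python3 -c "
from h import *
s=observe();print(s['t'],s['ee_pos']);c=[.50,.05,.34];d=[.395,.251,.20]
plan(c,1.9);plan(d,2.59,sim(s,c,1.9))"
```

```text
2.1833 [ 0.42041978 -0.32117921  0.3412157 ]
row [-0.02 -0.02 -7.6 ] [12.24 -3.2   0.06] rows 9.1
row [ 0.    0.   -6.59] [ 7.47 -1.15  4.67] rows 6.4
```

Call:
send_rows([
  [0,0,-7.6,12.2,-3.2,0,-1],
  [0,0,-7.6,12.2,-3.2,0,-1],
  [0,0,-7.6,12.2,-3.2,0,-1],
  [0,0,-7.6,12.2,-3.2,0,-1],
  [0,0,-7.6,12.2,-3.2,0,-1],
  [0,0,-7.6,12.2,-3.2,0,-1],
  [0,0,-7.6,12.2,-3.2,0,-1],
  [0,0,-7.6,12.2,-3.2,0,-1],
])

```text
t: 2.85
ee_pos: [0.489, 0.0047, 0.3413]
eef_rot: [-0.001, 0.582, 0.813, -0.001]
wrist_force: [0.0, -1.2, 0.2]
width: 1.002
grip_force: 0.0
```

```bash
python3 -c "
from h import *
s=observe();print(s['t'],s['ee_pos'])
plan([.39,.24,.22],2.59)"
```

```text
2.85 [0.48900674 0.00471844 0.34131547]
row [-0.02 -0.02 -6.59] [ 8.48 -0.58  4.05] rows 6.8
```

Call:
send_rows([
  [0,0,-6.6,8.5,-0.6,4,-1],
  [0,0,-6.6,8.5,-0.6,4,-1],
  [0,0,-6.6,8.5,-0.6,4,-1],
  [0,0,-6.6,8.5,-0.6,4,-1],
  [0,0,-6.6,8.5,-0.6,4,-1],
  [0,0,-6.6,8.5,-0.6,4,-1],
  [0,0,-6.6,8.5,-0.6,4,-1],
  [0,0,-6.6,8.5,-0.6,4,-1],
])

```text
t: 3.52
ee_pos: [0.3848, 0.241, 0.2178]
eef_rot: [-0.005, 0.269, 0.963, -0.002]
wrist_force: [-1.7, 0.2, 0.2]
width: 0.997
grip_force: 0.0
```

```bash
python3 -c "
from h import *
s=observe();print(s['t'],s['ee_pos'])
c=look('wrist','w1.png');print(c['xyz'])
marks('wrist',c,['locating_base','pin_left','pin_right','filings_tray','hole_left','hole_right','tray_far_edge'])"
```

```text
3.5167 [0.38477668 0.24095889 0.21781399]
[0.31577258 0.28601916 0.38774842]
wrist pin_right 0.52 [ 0.6553  0.3766 -0.0069]
wrist filings_tray 0.58 [0.4726 0.2049 0.0274]
wrist hole_left 0.91 [0.4703 0.2558 0.0288]
wrist hole_right 0.58 [0.4202 0.1874 0.0305]
wrist tray_far_edge 0.22 [0.4097 0.1484 0.0283]
```

View pics/w1.png

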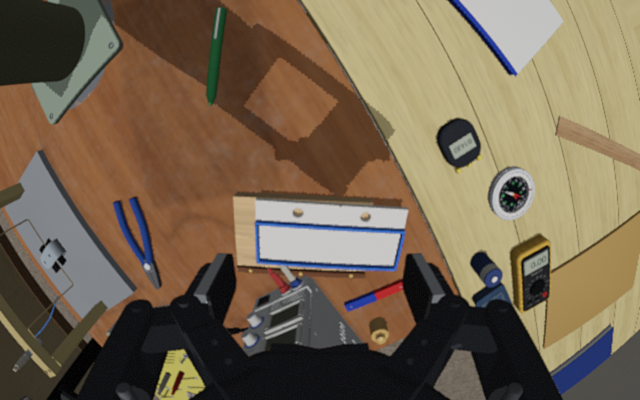

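The wrist view (image top is towards the robot) shows the tray at (330,235) with holes at (298,213) and (365,216), and the base's bare right end at (245,235). I still need the side table's height and where its edge runs.

```bash
python3 -c "
from h import *
c=look('top');marks('top',c,['pocket_compass','timer','round_cell'])
M=np.array(c['mtx'])
for px in [(327,235),(318,270),(310,320)]:
    r=rot(c['rotation'])@np.linalg.inv(M)@[*px,1]; print(px,[(c['xyz']+r*(z-c['xyz'][2])/r[2]).round(3) for z in (0,.02)])
plan([.403,.247,.06],2.58); s=sim(0,[.403,.247,.06],2.58); plan([.403,.247,.013],2.58,s)"
```

```text
top pocket_compass 0.82 [ 0.5706  0.4646 -0.0061]
top timer 0.96 [ 0.4597  0.4176 -0.0059]
top round_cell 0.91 [ 0.6528  0.3774 -0.008 ]
(327, 235) [array([0.49 , 0.313, 0.   ]), array([0.487, 0.313, 0.02 ])]
(318, 270) [array([0.421, 0.319, 0.   ]), array([0.42 , 0.319, 0.02 ])]
(310, 320) [array([0.328, 0.318, 0.   ]), array([0.329, 0.318, 0.02 ])]
row [0.   0.   0.08] [-0.17  0.47  5.44] rows 3.9
row [0. 0. 0.] [0.   0.   1.57] rows 1.1
```

Call:
send_rows([
  [0,0,0.1,-0.2,0.5,5.4,-1],
  [0,0,0.1,-0.2,0.5,5.4,-1],
  [0,0,0.1,-0.2,0.5,5.4,-1],
  [0,0,0.1,-0.2,0.5,5.4,-1],
  [0,0,0.1,-0.2,0.5,5.4,-1],
  [0,0,0.1,-0.2,0.5,6.6,-1],
  [0,0,0.1,-0.2,0.5,7,-1],
])

```text
t: 4.7
ee_pos: [0.4028, 0.2473, 0.0115]
eef_rot: [-0.001, 0.278, 0.961, -0.001]
wrist_force: [-1.7, -0.5, 0.0]
width: 1.002
grip_force: 0.0
```

```bash
python3 -c "
from h import *
s=observe();print(s['t'],s['ee_pos'],s['wrist_force']);c=look('wrist')
c2=look('scene');im=np.hstack([c['frame'][100:360,130:530],c2['frame'][100:360,240:540]]);cv2.imwrite('pics/w2.png',im[:,:,::-1])
plan([.403,.247,.013],2.58)"
```

```text
4.7 [0.40279314 0.24727949 0.01149296] [-1.72333768 -0.49211086  0.03582983]
row [-0.03 -0.02 -0.01] [-0.02  0.01 -0.03] rows 0.0
```

View pics/w2.png

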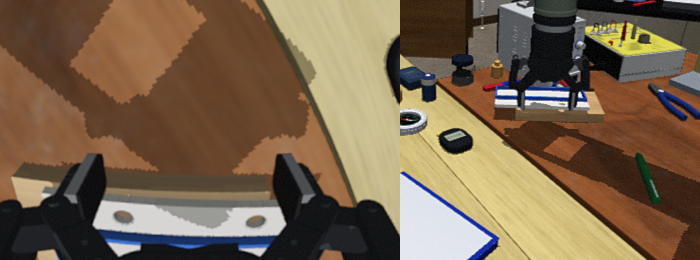

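Call:
send_rows([
  [0,0,0,-0.3,0,-0.05,-1],
  [0,0,0,-0.5,0,-0.05,-1],
  [0,0,0,-0.6,0,-0.05,-1],
  [0,0,0,-0.7,0,-0.05,-1],
  [0,0,0,-0.8,0,-0.05,-1],
  [0,0,0,-0.9,0,-0.05,-1],
  [0,0,0,-0.9,0,-0.05,-1],
])

```text
t: 5.38
ee_pos: [0.4272, 0.2332, 0.0148]
eef_rot: [0.0, 0.278, 0.961, 0.0]
wrist_force: [-0.7, -0.4, -0.4]
width: 0.996
grip_force: 0.0
```

Call:
send_rows([
  [0,0,0,-0.05,0,0,-1],
  [0,0,0,-0.1,0,0,-1],
  [0,0,0,-0.15,0,0,-1],
  [0,0,0,-0.2,0,0,-1],
  [0,0,0,-0.2,0,0,-1],
])

```text
t: 5.8
ee_pos: [0.4318, 0.2301, 0.0143]
eef_rot: [0.0, 0.278, 0.961, 0.0]
wrist_force: [-0.3, -0.4, 0.2]
width: 1.003
grip_force: 0.0
```

```bash
python3 -c "
from h import *
c=look('wrist')
c2=look('top');marks('top',c2,['hole_left','hole_right','filings_tray'])
b=cv2.resize(c2['frame'][190:330,320:470],None,fx=2.4,fy=2.4,interpolation=2)
a=np.zeros((b.shape[0],400,3),np.uint8);a[:260]=c['frame'][100:360,130:530]
cv2.imwrite('pics/w3.png',np.hstack([a,b])[:,:,::-1])"
```

```text
(no output)
```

View pics/w3.png

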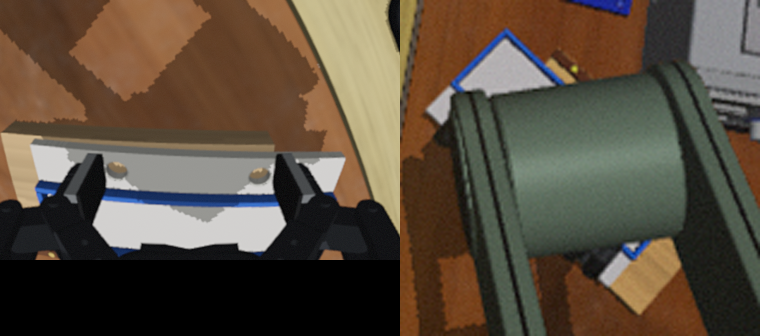

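```bash
python3 -c "
from h import *
c=look('wrist');cv2.imwrite('pics/w4.png',cv2.resize(c['frame'][215:325,160:480],None,fx=2.5,fy=2.5,interpolation=2)[:,:,::-1])
marks('wrist',c,['hole_left','hole_right'])
# project TCP-frame finger tip candidates
s=observe();A=rot(s['eef_rot']);C=rot(c['rotation']);M=np.array(c['mtx'])
def pj(p):
    q=C.T@(np.array(p)-c['xyz']);th=np.arctan2(np.hypot(q[0],q[1]),q[2]);u=q[:2]/np.hypot(*q[:2]);return (M[:2,2]+M[0,0]*th*u).round(0)
for dz in (0,-.006,-.013,-.02):print(dz,[pj(s['ee_pos']+A@[x,y,dz]) for x in (-.011,.011) for y in (.0425,-.0425,-.057)])
"
```

```text
wrist hole_left 0.71 [0.4698 0.2518 0.0284]
wrist hole_right 0.79 [0.4198 0.1869 0.0303]
0 [array([384., 249.]), array([249., 249.]), array([228., 248.]), array([387., 217.]), array([246., 217.]), array([224., 216.])]
-0.006 [array([386., 253.]), array([248., 253.]), array([225., 252.]), array([389., 221.]), array([244., 221.]), array([221., 220.])]
-0.013 [array([388., 259.]), array([245., 259.]), array([222., 258.]), array([391., 226.]), array([241., 226.]), array([217., 225.])]
-0.02 [array([390., 265.]), array([243., 265.]), array([219., 264.]), array([394., 231.]), array([238., 231.]), array([214., 230.])]
```

View pics/w4.png

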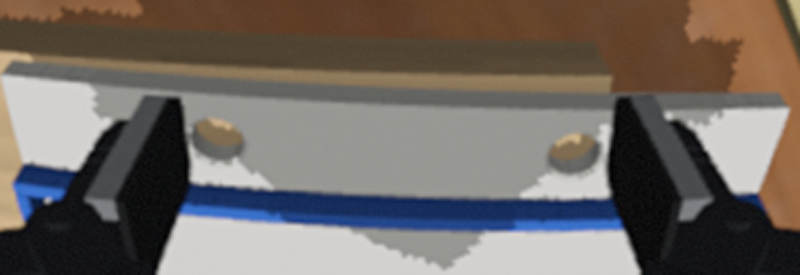

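Call:
send_rows([
  [0,0,0,1.0,0,0,-1],
  [0,0,0,1.0,0,0.1,-1],
  [0,0,0,1.0,0,0.35,-1],
  [0,0,0,1.0,0,0.45,-1],
  [0,0,0,1.0,0,0.45,-1],
])

```text
t: 6.62
ee_pos: [0.4057, 0.2457, -0.0001]
eef_rot: [-0.001, 0.278, 0.961, -0.001]
wrist_force: [0.6, 0.3, -0.0]
width: 1.001
grip_force: 0.0
```

Call:
send_rows([
  [0,0,0,-0.3,0,0,-1],
  [0,0,0,-0.5,0,0,-1],
  [0,0,0,-0.6,0,0,-1],
  [0,0,0,-0.7,0,0,-1],
  [0,0,0,-0.75,0,0,-1],
  [0,0,0,-0.75,0,0,-1],
])

```text
t: 7.12
ee_pos: [0.4259, 0.2339, 0.001]
eef_rot: [0.0, 0.278, 0.961, 0.0]
wrist_force: [-0.1, -0.8, -0.0]
width: 0.997
grip_force: 0.0
```

```bash
python3 -c "
from h import *
c=look('wrist');cv2.imwrite('pics/w5.png',cv2.resize(c['frame'][215:325,160:480],None,fx=2.5,fy=2.5,interpolation=2)[:,:,::-1])
"
```

```text
(no output)
```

View pics/w5.png

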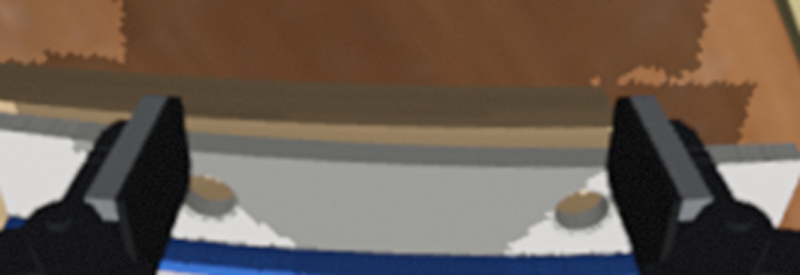

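Call:
send_rows([
  [0,0,0,-0.05,0,0,-1],
  [0,0,0,-0.1,0,0,-1],
  [0,0,0,-0.15,0,0,-1],
  [0,0,0,-0.2,0,0,-1],
  [0,0,0,-0.2,0,0,-1],
])

```text
t: 7.58
ee_pos: [0.4306, 0.231, 0.001]
eef_rot: [0.0, 0.278, 0.961, 0.0]
wrist_force: [0.5, 0.2, 0.5]
width: 0.998
grip_force: 0.0
```

Call:
send_rows([
  [0,0,0,-0.05,0,0,-1],
  [0,0,0,-0.1,0,0,-1],
  [0,0,0,-0.15,0,0,-1],
  [0,0,0,-0.2,0,0,-1],
])

```text
t: 7.92
ee_pos: [0.4355, 0.2277, 0.0009]
eef_rot: [0.0, 0.277, 0.961, 0.0]
wrist_force: [-0.1, 0.5, -0.6]
width: 0.998
grip_force: 0.0
```

```bash
python3 -c "
from h import *
s=observe();print(s['wrist_force'],s['ft_torque'])
c=look('wrist');cv2.imwrite('pics/w6.png',cv2.resize(c['frame'][215:325,160:480],None,fx=2.5,fy=2.5,interpolation=2)[:,:,::-1])
"
```

```text
[-0.12882506  0.47792392 -0.63653287] [ 0.00499663 -0.00531732  0.00012905]
```

View pics/w6.png

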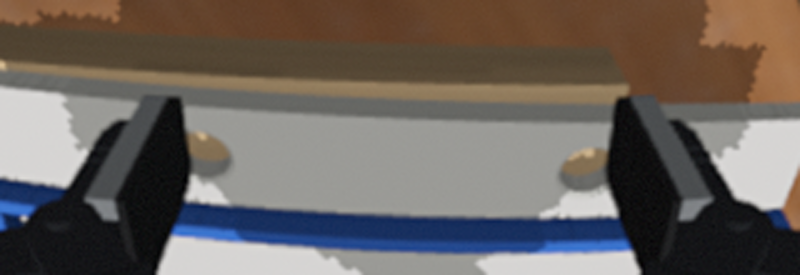

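Call:
send_rows([
  [0,0,0,0.9,0,0,-1],
  [0,0,0,0.9,0,0,-1],
  [0,0,0,0.9,0,0.15,-1],
  [0,0,0,0.9,0,0.3,-1],
  [0,0,0,0.9,0,0.35,-1],
  [0,0,0,0.9,0,0.35,-1],
])

```text
t: 8.47
ee_pos: [0.4125, 0.2418, -0.0103]
eef_rot: [-0.0, 0.278, 0.961, -0.0]
wrist_force: [0.5, 0.0, 0.7]
width: 1.001
grip_force: 0.0
```

Call:
send_rows([
  [0,0,0,-0.1,0,0,-1],
  [0,0,0,-0.2,0,0,-1],
  [0,0,0,-0.3,0,0,-1],
  [0,0,0,-0.4,0,0,-1],
  [0,0,0,-0.5,0,0,-1],
  [0,0,0,-0.5,0,0,-1],
])

```text
t: 8.97
ee_pos: [0.4258, 0.2338, -0.0096]
eef_rot: [0.0, 0.278, 0.961, 0.0]
wrist_force: [-0.3, -0.6, -0.8]
width: 1.002
grip_force: 0.0
```

Call:
send_rows([
  [0,0,0,-0.1,0,0,-1],
  [0,0,0,-0.2,0,0,-1],
  [0,0,0,-0.3,0,0,-1],
])

```text
t: 9.22
ee_pos: [0.4325, 0.2293, -0.0098]
eef_rot: [-0.0, 0.277, 0.961, -0.0]
wrist_force: [-1.0, 0.3, -0.7]
width: 0.998
grip_force: 0.7
```

Call:
send_rows([
  [0,0,0,-0.1,0,0,-1],
  [0,0,0,-0.2,0,0,-1],
])

```text
t: 9.38
ee_pos: [0.4345, 0.2289, -0.0102]
eef_rot: [-0.004, 0.28, 0.96, 0.002]
wrist_force: [-12.2, 17.4, 3.0]
width: 1.0
grip_force: 9.9
```

Call:
send_rows([
  [0,0,0,-0.1,0,0,-1],
  [0,0,0,-0.2,0,0,-1],
])

```text
t: 9.55
ee_pos: [0.4353, 0.229, -0.0106]
eef_rot: [-0.009, 0.282, 0.959, 0.003]
wrist_force: [-22.9, 29.5, 9.4]
width: 1.002
grip_force: 17.7
```

```bash
python3 -c "
from h import *
c=look('wrist');marks('wrist',c,['hole_left','hole_right','pin_left','pin_right']);cv2.imwrite('pics/w7.png',cv2.resize(c['frame'][215:325,160:480],None,fx=2.5,fy=2.5,interpolation=2)[:,:,::-1])
"
```

```text
wrist hole_left 0.75 [0.4813 0.2502 0.0266]
wrist hole_right 0.66 [0.4323 0.1821 0.0288]
```

View pics/w7.png

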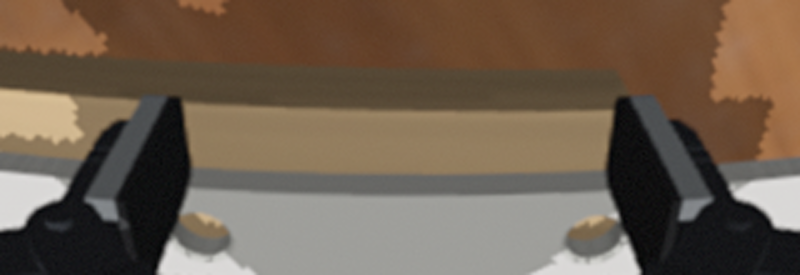

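The tray has moved: the deck is now bare in front of the lip and the 37 N reading says it is against the strip. I'll back off and go round to the left end with the fingers shut.

Call:
send_rows([
  [0,0,0,0.7,0,0,-1],
  [0,0,0,0.7,0,0,-1],
  [0,0,0,0.7,0,-1,-1],
  [0,0,0,0.7,0,-2.4,-1],
  [0,0,0,0.7,0,-3.8,-1],
  [0,0,0,0.7,0,-5,-1],
  [0,0,0,0.7,0,-5,1],
])

```text
t: 10.38
ee_pos: [0.4328, 0.236, 0.1498]
eef_rot: [0.008, 0.277, 0.961, 0.005]
wrist_force: [1.1, 0.7, -0.1]
width: 0.879
grip_force: 0.0
```

```bash
python3 -c "
from h import *
s=observe();print(s['t'],s['ee_pos']);p=[.553,.306,.14];q=[.48,.28,.14]
plan(q,1.8);plan(p,1.01,sim(s,q,1.8))"
```

```text
10.3833 [0.43284555 0.23603413 0.14978896]
row [0.18 0.06 7.44] [-0.54  2.07  0.36] rows 6.2
row [0.   0.   7.54] [0.29 2.57 0.  ] rows 6.3
```

Call:
send_rows([
  [0.2,0.1,7.4,-0.5,2.1,0.3,1],
  [0.2,0.1,7.4,-0.5,2.1,0.3,1],
  [0.2,0.1,7.4,-0.5,2.1,0.3,1],
  [0.2,0.1,7.4,-0.5,2.1,0.3,1],
  [0.2,0.1,7.4,-0.5,2.1,0.3,1],
  [0.2,0.1,7.4,-0.5,2.1,0.3,1],
  [0.2,0.1,7.4,-0.5,2.1,0.3,1],
])

```text
t: 10.97
ee_pos: [0.4727, 0.2791, 0.1313]
eef_rot: [-0.007, 0.621, 0.784, -0.008]
wrist_force: [0.1, 0.4, -0.2]
width: -0.001
grip_force: 0.0
```

Call:
send_rows([
  [0,0,7.6,0.3,2.6,0,1],
  [0,0,7.6,0.3,2.6,0,1],
  [0,0,7.6,0.3,2.6,0,1],
  [0,0,7.6,0.3,2.6,0,1],
  [0,0,7.6,0.3,2.6,0,1],
  [0,0,7.6,0.3,2.6,0,1],
  [0,0,7.6,0.3,2.6,0,1],
  [0,0,7.6,0.3,2.6,0,1],
])

```text
t: 11.63
ee_pos: [0.546, 0.3059, 0.1295]
eef_rot: [-0.004, 0.875, 0.484, -0.01]
wrist_force: [-0.7, 0.7, -0.2]
width: 0.002
grip_force: 0.0
```

```bash
python3 -c "
from h import *
s=observe();print(s['t'],s['ee_pos'],s['width']);plan([.553,.306,.02],1.01)
c=look('top');marks('top',c,['hole_left','hole_right','filings_tray','pin_right','pin_left'])
c=look('scene');marks('scene',c,['hole_left','hole_right','filings_tray','pin_right','pin_left'])"
```

```text
11.6333 [0.54595078 0.30586796 0.12947837] 0.002162689716453342
row [-0.16  0.14 -0.  ] [0.18 0.26 3.64] rows 2.6
scene hole_left 0.58 [0.479  0.2461 0.026 ]
scene hole_right 0.72 [0.4293 0.1811 0.0318]
scene filings_tray 0.64 [0.4786 0.1951 0.025 ]
scene pin_right 0.64 [0.4108 0.1463 0.0334]
scene pin_left 0.85 [0.4527 0.2183 0.0278]
```

Call:
send_rows([
  [-0.15,0.15,0,0.2,0.25,3.6,1],
  [-0.15,0.15,0,0.2,0.25,3.6,1],
  [-0.15,0.15,0,0.2,0.25,3.6,1],
  [-0.15,0.15,0,0.2,0.25,3.6,1],
  [-0.15,0.15,0,0.2,0.25,3.6,1],
])

```text
t: 12.65
ee_pos: [0.5508, 0.3064, 0.0197]
eef_rot: [-0.001, 0.876, 0.483, -0.002]
wrist_force: [0.9, -0.2, 0.1]
width: 0.003
grip_force: 0.0
```

```bash
python3 -c "
from h import *
s=observe();print(s['t'],s['ee_pos'],s['wrist_force']);c=look('wrist')
c2=look('scene');im=np.hstack([c['frame'][80:360,130:530],cv2.resize(c2['frame'][130:270,290:470],None,fx=2,fy=2,interpolation=2)]);cv2.imwrite('pics/w8.png',im[:,:,::-1])
plan([.553,.306,.02],1.01)"
```

```text
12.65 [0.55076694 0.30637928 0.01972723] [ 0.92540635 -0.19976066  0.10861564]
row [ 0.01 -0.04 -0.01] [-0.07 -0.    0.12] rows 0.1
```

View pics/w8.png

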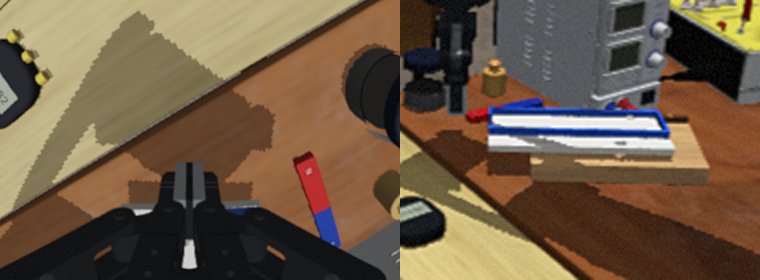

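In the wrist view the shut fingers (190,185) are centred on the tray's left end (122 to 260, 207), clear of the magnet, so I can push right along the strip.

Call:
send_rows([
  [0,0,0,-0.2,0,0,1],
  [0,0,0,-0.4,0,0,1],
  [0,0,0,-0.6,0,0,1],
  [0,0,0,-0.75,0,0,1],
  [0,0,0,-0.9,0,0,1],
  [0,0,0,-1.0,0.02,0,1],
  [0,0,0,-1.1,0.04,0,1],
])

```text
t: 13.33
ee_pos: [0.5356, 0.278, 0.0216]
eef_rot: [-0.001, 0.876, 0.483, 0.0]
wrist_force: [-0.1, -0.9, 0.8]
width: 0.0
grip_force: 0.0
```

Call:
send_rows([
  [0,0,0,-0.1,0.02,0,1],
  [0,0,0,-0.2,0.03,0,1],
  [0,0,0,-0.3,0.04,0,1],
  [0,0,0,-0.4,0.05,0,1],
  [0,0,0,-0.5,0.06,0,1],
])

```text
t: 13.75
ee_pos: [0.5292, 0.2646, 0.0213]
eef_rot: [-0.001, 0.876, 0.483, -0.0]
wrist_force: [0.2, -0.1, -1.0]
width: 0.002
grip_force: 0.0
```

```bash
python3 -c "
from h import *
s=observe();print(s['ee_pos'],s['wrist_force'])
c=look('scene');marks('scene',c,['hole_left','hole_right'])
c=look('top');marks('top',c,['hole_left','hole_right','tray_far_edge'])"
```

```text
[0.52915467 0.26455944 0.02133322] [ 0.15642988 -0.06115511 -0.997357  ]
scene hole_left 0.93 [0.477  0.248  0.0256]
top hole_left 0.64 [0.4745 0.2495 0.0272]
top tray_far_edge 0.77 [0.5172 0.177  0.0215]
```

The fingers passed over the tray without touching it. The open and shut cases agree: the real tips sit about 20 mm above the reported TCP. I'll back out and lower by 17 mm.

Call:
send_rows([
  [0,0,0,1.2,-0.1,0,1],
  [0,0,0,1.6,-0.1,0,1],
  [0,0,0,1.6,-0.1,0,1],
  [0,0,0,1.6,-0.1,0.3,1],
  [0,0,0,1.6,-0.1,0.57,1],
  [0,0,0,1.6,-0.1,0.57,1],
])

```text
t: 14.6
ee_pos: [0.5495, 0.3054, 0.0012]
eef_rot: [-0.001, 0.876, 0.483, -0.003]
wrist_force: [-1.0, -0.0, -1.2]
width: -0.0
grip_force: 0.0
```

Call:
send_rows([
  [0,0,0,-0.15,0,0,1],
  [0,0,0,-0.3,0,0,1],
  [0,0,0,-0.45,0,0,1],
  [0,0,0,-0.6,0,0,1],
  [0,0,0,-0.75,0,0,1],
  [0,0,0,-0.9,0,0,1],
])

```text
t: 15.1
ee_pos: [0.5385, 0.2842, 0.0049]
eef_rot: [-0.001, 0.876, 0.483, 0.001]
wrist_force: [1.2, 1.0, 0.1]
width: 0.002
grip_force: 0.9
```

Call:
send_rows([
  [0,0,0,-0.1,0.01,0,1],
  [0,0,0,-0.2,0.02,0,1],
  [0,0,0,-0.3,0.03,0,1],
])

```text
t: 15.35
ee_pos: [0.5344, 0.2763, 0.0048]
eef_rot: [-0.001, 0.876, 0.483, 0.001]
wrist_force: [1.2, 2.1, -0.6]
width: -0.002
grip_force: 1.2
```

```bash
python3 -c "
from h import *
s=observe();print(s['ee_pos'],s['wrist_force'])
c=look('scene');marks('scene',c,['hole_left','hole_right','pin_left','pin_right'])"
```

```text
[0.53437203 0.27625088 0.00475918] [ 1.24941203  2.06704801 -0.62182543]
scene hole_left 0.64 [0.4721 0.1834 0.0255]
scene hole_right 0.88 [0.4233 0.1722 0.0302]
scene pin_left 0.97 [0.4524 0.2161 0.0261]
scene pin_right 0.83 [0.4095 0.1449 0.0321]
```

Call:
send_rows([
  [0,0,0,-0.1,0.01,0,1],
  [0,0,0,-0.2,0.02,0,1],
  [0,0,0,-0.3,0.03,0,1],
  [0,0,0,-0.4,0.04,0,1],
  [0,0,0,-0.5,0.05,0,1],
  [0,0,0,-0.6,0.05,0,1],
])

```text
t: 16.1
ee_pos: [0.5252, 0.261, 0.0045]
eef_rot: [-0.002, 0.876, 0.483, 0.0]
wrist_force: [0.5, 5.7, 0.1]
width: 0.001
grip_force: 2.2
```

```bash
python3 -c "
from h import *
s=observe();print(s['ee_pos'],s['wrist_force'])
c=look('scene');marks('scene',c,['hole_left','hole_right','tray_far_edge','filings_tray'])"
```

```text
[0.52520252 0.2610228  0.00445775] [0.51792108 5.67420592 0.05012139]
scene hole_left 0.77 [0.4635 0.2237 0.0237]
scene hole_right 0.92 [0.4108 0.1551 0.0304]
scene tray_far_edge 0.89 [0.5017 0.1502 0.021 ]
```

Call:
send_rows([
  [0,0,0,0.3,0,0,1],
  [0,0,0,0.3,-0.5,0,1],
  [0,0,0,0.3,-0.6,0,1],
  [0,0,0,0.1,-0.6,0,1],
  [0,0,0,-0.05,-0.6,0,1],
  [0,0,0,-0.15,-0.6,0,1],
])

```text
t: 16.85
ee_pos: [0.5073, 0.2655, 0.0041]
eef_rot: [-0.001, 0.876, 0.483, -0.0]
wrist_force: [-0.1, 1.4, -0.4]
width: 0.001
grip_force: 0.6
```

```bash
python3 -c "
from h import *
s=observe();print(s['ee_pos'],s['wrist_force'])
for n in ['top','scene']:
    c=look(n); m=finder.silhouettes(n,'filings_tray')
    b=finder.silhouettes(n,'locating_base')
    M=np.array(c['mtx'])
    for nm,mm,z in (('tray',m,.03),('base',b,.02)):
        if not mm: continue
        k=mm[0]['pixels'].astype(np.uint8); f=max(cv2.findContours(k,0,2)[0],key=cv2.contourArea)
        q=cv2.boxPoints(cv2.minAreaRect(f)) if n=='top' else cv2.approxPolyDP(f,4,True)[:,0]
        for px in q:
            r=rot(c['rotation'])@np.linalg.inv(M)@[*px,1]; print(n,nm,px.round(),(c['xyz']+r*(z-c['xyz'][2])/r[2]).round(4)[:2])
"
```

```text
[0.50726239 0.26551101 0.00411656] [-0.08800585  1.4216361  -0.42509881]
top tray [352. 245.] [0.4759 0.2639]
top tray [399. 215.] [0.5453 0.1842]
top tray [427. 260.] [0.4703 0.1228]
top tray [380. 290.] [0.4034 0.2016]
top base [356. 262.] [0.4465 0.2512]
top base [362. 257.] [0.4583 0.2426]
top base [377. 272.] [0.4355 0.2111]
top base [371. 277.] [0.4238 0.2198]
scene tray [352 186] [0.5484 0.2178]
scene tray [354 209] [0.4593 0.2772]
scene tray [444 210] [0.3633 0.1241]
scene tray [434 186] [0.4538 0.0585]
scene base [355 210] [0.4692 0.2668]
scene base [360 220] [0.4314 0.2823]
scene base [443 221] [0.3448 0.1446]
scene base [442 211] [0.3744 0.1158]
```

Call:
send_rows([
  [0,0,0,-0.07,0.01,0,1],
  [0,0,0,-0.14,0.02,0,1],
  [0,0,0,-0.21,0.03,0,1],
  [0,0,0,-0.28,0.04,0,1],
])

```text
t: 17.48
ee_pos: [0.5057, 0.2599, 0.0048]
eef_rot: [-0.002, 0.876, 0.483, 0.002]
wrist_force: [2.5, 9.8, -2.9]
width: 0.001
grip_force: 5.1
```

Call:
send_rows([
  [0,0,0,-0.05,0.01,0,1],
  [0,0,0,-0.1,0.02,0,1],
  [0,0,0,-0.15,0.03,0,1],
])

```text
t: 17.73
ee_pos: [0.5058, 0.2595, 0.0055]
eef_rot: [-0.004, 0.876, 0.482, 0.006]
wrist_force: [4.8, 19.2, -5.8]
width: 0.003
grip_force: 9.8
```

```bash
python3 -c "
from h import *
s=observe();print(s['ee_pos'],s['wrist_force'])
c=look('scene');marks('scene',c,['hole_left','hole_right','pin_left','pin_right','tray_far_edge','filings_tray'])"
```

```text
[0.50576236 0.25950074 0.00552986] [ 4.75461657 19.2081566  -5.75275959]
scene hole_left 0.67 [0.455  0.2119 0.021 ]
scene hole_right 0.56 [0.4088 0.1462 0.0253]
scene pin_left 0.8 [0.4534 0.2158 0.0277]
scene pin_right 0.85 [0.4109 0.1447 0.0311]
scene tray_far_edge 0.6 [0.4079 0.1471 0.0225]
scene filings_tray 0.87 [0.4582 0.1602 0.0193]
```

The push is blocked at about 20 N and both the tray and hole heights have dropped, which is what seating should look like. I'll back off, rise and check.

Call:
send_rows([
  [0,0,0,0.4,0,0,1],
  [0,0,0,0.9,0,0,1],
  [0,0,0,1.2,0,-0.6,1],
  [0,0,0,1.4,0,-1.8,1],
  [0,0,0,1.6,0,-3.2,1],
  [0,0,0,1.8,0,-4.6,1],
  [0,0,0,2,0,-6,1],
  [0,0,0,2,0,-6,1],
])

```text
t: 18.75
ee_pos: [0.5409, 0.3069, 0.1952]
eef_rot: [0.001, 0.875, 0.483, 0.009]
wrist_force: [1.2, 0.8, 2.5]
width: -0.004
grip_force: 0.0
```

```bash
python3 -c "
from h import *
s=observe();print(s['t'],s['ee_pos'],s['wrist_force'])
c=look('scene');marks('scene',c,['hole_left','hole_right','filings_tray'])
a=cv2.resize(c['frame'][160:240,320:460],None,fx=2.8,fy=2.8,interpolation=2)
c=look('top');marks('top',c,['hole_left','hole_right','filings_tray','pin_left','pin_right','jar','brass_weight','loose_magnet'])
b=cv2.resize(c['frame'][190:330,325:465],(392,392),interpolation=2)
cv2.imwrite('pics/f.png',np.vstack([a,b])[:600,:,::-1])"
```

```text
18.75 [0.54093281 0.30690079 0.19520752] [1.21311193 0.77279846 2.49390115]
scene hole_left 0.84 [0.4572 0.2132 0.0195]
scene hole_right 0.91 [0.4083 0.1475 0.0212]
scene filings_tray 0.97 [0.4588 0.1625 0.0195]
top hole_left 0.97 [0.4505 0.2162 0.0202]
top filings_tray 0.81 [0.4563 0.1647 0.0157]
top jar 0.54 [ 0.6698  0.1778 -0.0012]
top brass_weight 0.47 [0.6685 0.1776 0.0008]
top loose_magnet 0.69 [0.6057 0.2049 0.0015]
```

View pics/f.png

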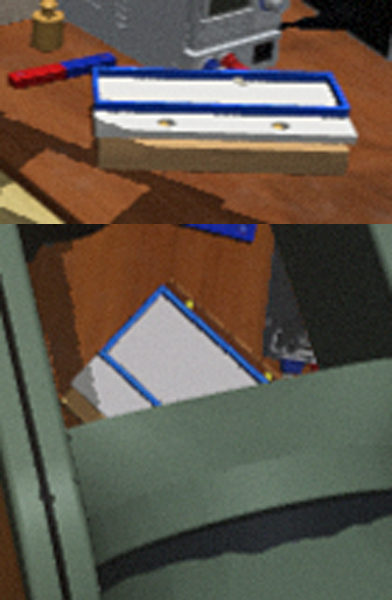

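The scene view shows the tray lying on the base, overhanging both ends equally, with brass showing in both holes at (167,122) and (281,127). One last check of the hole heights from the wrist camera, then I'll hand in.

```bash
python3 -c "
from h import *
c=look('wrist');marks('wrist',c,['hole_left','hole_right','filings_tray','pin_left','pin_right'])
c=look('scene');marks('scene',c,['hole_left','hole_right','pin_left','pin_right','jar'])
k=c['frame'][160:240,320:460].astype(int)
for x in (40,60,80,100,120): print(320+x,[tuple(k[y,x]) for y in range(40,64,2)])"
```

```text
wrist hole_left 0.62 [0.4601 0.217  0.0206]
wrist hole_right 0.58 [0.4075 0.1469 0.0197]
wrist filings_tray 0.62 [0.4075 0.1433 0.0233]
wrist pin_left 0.88 [0.4594 0.2198 0.0262]
wrist pin_right 0.22 [ 0.6547  0.3776 -0.0072]
scene hole_left 0.78 [0.4569 0.2149 0.0198]
scene hole_right 0.73 [0.4567 0.2163 0.0295]
scene pin_left 0.74 [0.4553 0.2211 0.0264]
scene pin_right 0.95 [0.4079 0.1431 0.0326]
scene jar 0.96 [ 6.843e-01  2.721e-01 -4.000e-04]
360 [(np.int64(171), np.int64(172), np.int64(169)), (np.int64(236), np.int64(236), np.int64(234)), (np.int64(134), np.int64(137), np.int64(134)), (np.int64(116), np.int64(118), np.int64(114)), (np.int64(115), np.int64(116), np.int64(112)), (np.int64(112), np.int64(88), np.int64(58)), (np.int64(110), np.int64(87), np.int64(59)), (np.int64(111), np.int64(87), np.int64(61)), (np.int64(101), np.int64(82), np.int64(56)), (np.int64(96), np.int64(77), np.int64(48)), (np.int64(78), np.int64(56), np.int64(33)), (np.int64(139), np.int64(80), np.int64(41))]
380 [(np.int64(115), np.int64(124), np.int64(144)), (np.int64(177), np.int64(176), np.int64(174
[... 1415 characters left out ...]
, np.int64(54)), (np.int64(90), np.int64(71), np.int64(48)), (np.int64(90), np.int64(72), np.int64(50)), (np.int64(129), np.int64(80), np.int64(49))]
440 [(np.int64(6), np.int64(31), np.int64(94)), (np.int64(173), np.int64(175), np.int64(173)), (np.int64(235), np.int64(235), np.int64(233)), (np.int64(235), np.int64(235), np.int64(232)), (np.int64(180), np.int64(180), np.int64(177)), (np.int64(111), np.int64(109), np.int64(107)), (np.int64(215), np.int64(173), np.int64(120)), (np.int64(128), np.int64(99), np.int64(65)), (np.int64(96), np.int64(75), np.int64(50)), (np.int64(91), np.int64(72), np.int64(49)), (np.int64(86), np.int64(70), np.int64(43)), (np.int64(89), np.int64(59), np.int64(39))]
```

```bash
python3 -c "
from plant import arm
print(arm.hand_in())"
```

```text
the job is handed in; nothing more can be done
None
```

I pushed the tray against the strip and along it until it stopped and dropped; hole heights then read about 20 mm (flat on the deck) and hole centres matched the pins within camera accuracy. The arm is clear and the job is handed in at about 19 s, with no verdict returned.

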